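# Load the specimen laser scanner and enable it with the key

## Robot

A 6-joint arm with a two-finger parallel gripper is mounted at the origin on the work surface. World frame = base frame: x ahead of the robot, y to its left, z up, the work surface at z = 0. Lengths are in mm, angles in rad, forces in N, time in s.
With the tool pointing down it reaches from about 325 to 925 mm from the base axis. Payload 3.1 kg.
Tool frame: the origin (TCP) lies on the centre line of the jaws, within the pads' length; the fingertips stand 25 mm ahead of it and the grasp point (between the pads) lies 6 mm ahead of it; z points along the fingers, y is the line along which they close (so a half turn about z gives the same grasp; the last joint's range is limited). The gripper opens to 85 mm and grips with 20 to 120 N. Pads are 22 mm wide; open, the fingers measure 114 mm over their backs; the gripper's body (76 mm by 85 mm) begins 54 mm behind the grasp point. The pads swing forward as they close: fully open they stand 13 mm farther back than shut.
Start: joints at [-1.235, 0.217, 1.613, -0, 1.311, -0.112], TCP at [270.636, -563.379, 256.3] pointing down, gripper open.
Joint ranges: [-2.75, 2.75], [-0.78, 2.1], [0.31, 2.55], [-1.13, 4.27], [0.13, 2.63], [-2.58, 2.58]. Speed limits (rad/s): [2.79, 2.79, 3.14, 3.14, 3.14, 3.14].

## Interface

Orientations are given as a unit quaternion [x, y, z, w].
In Python, from rig import manip gives the robot as it stands. The module is installed in compiled form; this text tells all that it offers.
- The arm moves only by the shell command python3 -m crank 'ROWS'. ROWS is rows parted by semicolons, their numbers by spaces, 1 to 12 of them, each of 5 numbers: the opening from 0.0 (shut) to 1.0 (fully open), then dx, dy, dz in mm, then a turn about the tool's z in rad; each row is the pose to reach, as a shift and turn from the pose commanded when the command began, along the tool's axes at that moment; what a row does not reach only later rows make up. A row lasts 1/12 s, in which the tool goes at most 41.7 mm and 0.125 rad, less where a joint would pass 70% of its speed; a pose out of reach is approached as far as the arm can. The fingers move at their own pace and stop on an object; the grip force is fixed at half the most. Time passes only in rows, so rows that do not move let the fingers close. It prints the time, the measured TCP pose, the force, the opening and the grip force at its end.
- manip.get_state(): the state, without advancing time (a new reading comes with each control period).
- manip.read_camera(name): name is "scene" or "top"; returns a dict with "img" (384x512x3 uint8, red, green, blue), "z_map" (384x512 float32, mm along the optical axis (not along the pixel's ray), 0 where there is no reading), "camera_matrix" (3x3 intrinsics, pixels), "R" (3x3) and "t" (3): a world point X has camera coordinates R X + t. Camera axes: x right, y down, z forward; pixel columns grow to the right and rows downward; lengths in mm; the calibration is good to about 2 mm. A picture is of the moment at which its call begins.
- manip.hand_in(): hands the job in; it is judged then, once.
Trained networks look in the newest picture that a camera, given by its name, has taken for a name from the list of things; names that differ only in an ending like _2 or _b are one class to them, and where a whole thing is asked for, a point or a joint stands for the part that bears it (a point fixed in the world has none). Each returns a list of dicts, best first, with "conf" (0 to 1); they miss things now and then, are a little off and sometimes report something else, mostly with a low value. They report only what shows in the picture. A call takes as long as a camera call. They do not tell look-alikes from the thing itself.
- manip.boxes_of(camera, thing): "at" ([x, y, z] in mm, in the coordinates of the camera as it stood for that picture, good to about 4 mm: the middle of the surface that is visible of it).
The state is a dict: "time": time; "joint_pos": joint angles; "joint_vel": joint speeds; "joint_efforts": joint torques, N m; "tool_pos": TCP position; "orientation": TCP orientation; "ft_force": force on the tool from outside, world axes, zero at the start; "ft_torque": the same for the moment, N m; "gripper_width": opening from 0.0 (shut) to 1.0 (fully open); "grip_force": force on a finger pad.
Only numpy, scipy, OpenCV 4.12 (cv2) and the standard library are available. Lean on these libraries where they do the work, as an engineer would, in place of code of your own. Each camera call takes 0.05 s, during which the arm holds its last target. There are 200 camera calls.

## Task

Get the specimen scanner running: first raise the small lift lever on its head all the way, then stand every specimen pot present (the 44 mm wide glass pots with flat metal lids) upright in the nests of the scanner bed, one to a nest, and after that lower the lever all the way down. Only then take the key from its stand, push it fully home in the key switch and turn it a quarter turn clockwise to on, leaving it there. Leave the wide jar and the slim amber bottle where they stand, without moving or tipping them.

Things in the scene. Friction and masses are not known exactly. Their poses are not given: they have to be found in the camera images.
- scanner: laser scanner, fixed: white base 240 (x) by 315 (y) by 20 mm, aluminium 2 by 2 nest bed on its left (+y) half; on its right half a white column, 156 mm tall with its grey cap, spanning x 20 to 110 and y -153 to -77 mm of this frame, a black scan nose on its bed side (to y -57, z 50 to 130 mm). Origin: centre of the base's underside, x away from the robot, z up
- lift_lever (a joint): angle of the small lift lever on the head, rad: 0 = fully down (lever droops 0.35 rad below level), 0.9 = fully raised (0.55 rad above level). It stays where it is left (about 3 N at the tip to move it); raising it raises the scan nose
- lever_pivot (a point): pivot of the lift lever, on the front of the column 130 mm above the bench; the pivot axis is the scanner's y axis
- lever_tip (a point): centre of the black grip block at the free end of the lift lever, 74 mm from the pivot towards the scanner's -x side; the block is 28 mm along the lever, 13 mm wide (along the scanner's y), 16 mm high, with nothing beside it: pinch it across its width from above and follow the arc, it turns between the fingers
- nest0 (a point): centre of the floor of one of the four square nests (2 by 2, pitch 80 mm) of the scanner bed; the floor is 25 mm above the bench, each nest is about 75 mm square inside between ribs 8 mm high; a pot belongs one to a nest, anywhere inside the ribs; axes as scanner
- nest1 (a point): centre of the floor of one of the four square nests (2 by 2, pitch 80 mm) of the scanner bed; the floor is 25 mm above the bench, each nest is about 75 mm square inside between ribs 8 mm high; a pot belongs one to a nest, anywhere inside the ribs; axes as scanner
- nest2 (a point): centre of the floor of one of the four square nests (2 by 2, pitch 80 mm) of the scanner bed; the floor is 25 mm above the bench, each nest is about 75 mm square inside between ribs 8 mm high; a pot belongs one to a nest, anywhere inside the ribs; axes as scanner
- nest3 (a point): centre of the floor of one of the four square nests (2 by 2, pitch 80 mm) of the scanner bed; the floor is 25 mm above the bench, each nest is about 75 mm square inside between ribs 8 mm high; a pot belongs one to a nest, anywhere inside the ribs; axes as scanner
- pot0: specimen pot: a straight-sided clear glass jar with a flat aluminium lid of the same width and a reddish-brown specimen inside, 44 mm diameter, 50 mm tall, about 90 g; origin at the centre of its underside, z up. Two to four of these pots are present in a run; the state gives None for an absent one
- pot1: specimen pot: a straight-sided clear glass jar with a flat aluminium lid of the same width and a reddish-brown specimen inside, 44 mm diameter, 50 mm tall, about 90 g; origin at the centre of its underside, z up. Two to four of these pots are present in a run; the state gives None for an absent one
- pot2: specimen pot: a straight-sided clear glass jar with a flat aluminium lid of the same width and a reddish-brown specimen inside, 44 mm diameter, 50 mm tall, about 90 g; origin at the centre of its underside, z up. Two to four of these pots are present in a run; the state gives None for an absent one
- pot3: specimen pot: a straight-sided clear glass jar with a flat aluminium lid of the same width and a reddish-brown specimen inside, 44 mm diameter, 50 mm tall, about 90 g; origin at the centre of its underside, z up. Two to four of these pots are present in a run; the state gives None for an absent one
- switch_box: grey enable box, fixed, 90 by 90 by 70 mm, with the key switch in the middle of its top; origin at the centre of its underside, x along the slot when the switch is off
- slot (a point): centre of the mouth of the key slot, in the top face of the round steel switch rotor (51 mm across, 76 mm above the bench). The frame turns with the rotor: x along the long side of the slot, z up. The slot is 16 by 7 mm, 29.5 mm deep, with a 1.5 mm chamfer
- key_rotor (a joint): angle of the key switch, rad: 0 = off, 1.57 = on (stop), growing clockwise seen from above; turned only by the key (0.03 N m friction), stays where it is left
- key_stand: grey plastic block, fixed, 50 by 50 by 36 mm, with a slot 30 mm deep in which the key stands at the start; origin at the centre of its underside
- key: the loose key, standing upright bow up: steel blade 14 (x) by 5 (y) by 26 mm (z), above it a black plastic bow 30 (x) by 10 (y) by 36 mm (z), total 62 mm, 30 g. Origin at the centre of the blade's lower end, z up towards the bow; it works either way round. Fully home in the switch the shoulder under the bow rests on the rotor
- wide_jar: bystander standing among the pots: wide glass jar with white cap, 58 mm diameter, 72 mm tall; origin at the centre of its underside
- dropper: bystander standing among the pots: slim amber bottle with black cap, 34 mm diameter, 72 mm tall; origin at the centre of its underside
There are look-alikes about, which are no part of the job. Leave any red look-alike of the pot3 alone.

How it is judged (in metres and radians):
On the way, in this order (a step that is already met when the one before it is completed fails the run):
1. the lift lever is fully raised (value of joint lift_lever above 0.72 rad), for 0.2 s.
2. every pot present stands in a nest while the lever is up ((horizontal distance between pot0 and nest0 below 0.024 m or horizontal distance between pot0 and nest1 below 0.024 m or horizontal distance between pot0 and nest2 below 0.024 m or horizontal distance between pot0 and nest3 below 0.024 m) and z of pot0 in the frame of scanner between 0.02 and 0.029 m and angle between each of pot0, pot1, pot2, pot3's own z axis and vertical below 0.1 rad and (horizontal distance between pot1 and nest0 below 0.024 m or horizontal distance between pot1 and nest1 below 0.024 m or horizontal distance between pot1 and nest2 below 0.024 m or horizontal distance between pot1 and nest3 below 0.024 m) and z of pot1 in the frame of scanner between 0.02 and 0.029 m and (horizontal distance between pot2 and nest0 below 0.024 m or horizontal distance between pot2 and nest1 below 0.024 m or horizontal distance between pot2 and nest2 below 0.024 m or horizontal distance between pot2 and nest3 below 0.024 m) and z of pot2 in the frame of scanner between 0.02 and 0.029 m and (horizontal distance between pot3 and nest0 below 0.024 m or horizontal distance between pot3 and nest1 below 0.024 m or horizontal distance between pot3 and nest2 below 0.024 m or horizontal distance between pot3 and nest3 below 0.024 m) and z of pot3 in the frame of scanner between 0.02 and 0.029 m and value of joint lift_lever above 0.6 rad), for 0.2 s.
3. the lever is fully down (value of joint lift_lever below 0.15 rad), for 0.2 s.
4. the key is fully home in the switch, still off (horizontal distance between key and slot below 0.005 m and z of key in the frame of slot below -0.021 m and angle between key's own z axis and vertical below 0.12 rad and value of joint key_rotor below 0.4 rad), for 0.1 s.
5. the key switch is turned to on (value of joint key_rotor above 1.3 rad), for 0.2 s.
At the end, for the whole second after the job is handed in: Every pot present stands upright (within 0.1 rad) and still on the floor of a nest (within 24 mm of its centre), the lift lever is down (under 0.15 rad), the key is home in the switch (blade at least 21 mm deep, within 5 mm of the axis, upright within 0.12 rad) and the switch is on (over 1.3 rad) ((horizontal distance between pot0 and nest0 below 0.024 m or horizontal distance between pot0 and nest1 below 0.024 m or horizontal distance between pot0 and nest2 below 0.024 m or horizontal distance between pot0 and nest3 below 0.024 m) and z of pot0 in the frame of scanner between 0.02 and 0.029 m and angle between each of pot0, pot1, pot2, pot3's own z axis and vertical below 0.1 rad and (horizontal distance between pot1 and nest0 below 0.024 m or horizontal distance between pot1 and nest1 below 0.024 m or horizontal distance between pot1 and nest2 below 0.024 m or horizontal distance between pot1 and nest3 below 0.024 m) and z of pot1 in the frame of scanner between 0.02 and 0.029 m and (horizontal distance between pot2 and nest0 below 0.024 m or horizontal distance between pot2 and nest1 below 0.024 m or horizontal distance between pot2 and nest2 below 0.024 m or horizontal distance between pot2 and nest3 below 0.024 m) and z of pot2 in the frame of scanner between 0.02 and 0.029 m and (horizontal distance between pot3 and nest0 below 0.024 m or horizontal distance between pot3 and nest1 below 0.024 m or horizontal distance between pot3 and nest2 below 0.024 m or horizontal distance between pot3 and nest3 below 0.024 m) and z of pot3 in the frame of scanner between 0.02 and 0.029 m and linear speed of each of pot0, pot1, pot2, pot3 below 0.03 m/s and value of joint lift_lever below 0.15 rad and horizontal distance between key and slot below 0.005 m and z of key in the frame of slot below -0.021 m and angle between key's own z axis and vertical below 0.12 rad and value of joint key_rotor above 1.3 rad); the robot touches nothing.
It fails at once if the wide jar or the slim amber bottle is shifted more than 3 cm or tipped (distance of any of wide_jar, dropper from where it was at the start of the episode above 0.03 m or angle between any of wide_jar, dropper's own z axis and vertical above 0.5 rad).
Of pot0, pot1, pot2, pot3 only 2 to 4 are there at a start; the rules pass over those that are not, and their reading is None.
At some moment in a run one of pot0, pot1, pot2, pot3 may be knocked a few centimetres aside while the robot is not near it.
It also fails if it takes over 210 s, if anything falls off the work surface, if the arm or the gripper's body presses on something with over 40 N, if the wrist force passes 120 N, or if a joint passes its speed limit or range.

## Working session

There is one attempt and no reset: what is moved stays moved. The work goes in short steps, Python scripts to look and compute and a shell command to move; the robot and the scene stay as the last step left them, time stands still between calls to the robot, and variables do not carry over. Pictures are saved under pics/ and viewed, at most 14 in all, crops included, and the job is handed in when it is done.

```bash
mkdir -p pics
cat > h.py <<'E'
import numpy as np, cv2
from rig import manip
def cam(n,save=None):
    c=manip.read_camera(n)
    if save: cv2.imwrite('pics/'+save+'.png',cv2.cvtColor(c['img'],cv2.COLOR_RGB2BGR))
    return c
def w(c,p): return np.array(c['R']).T@(np.array(p)-np.array(c['t']).ravel())
def px(c,u,v,z=None):
    K=np.array(c['camera_matrix']); z=c['z_map'][int(v),int(u)] if z is None else z
    return w(c,np.linalg.inv(K)@[u,v,1]*z)
def proj(c,X):
    p=np.array(c['camera_matrix'])@(np.array(c['R'])@np.array(X)+np.array(c['t']).ravel()); return p[:2]/p[2]
def world_map(c):
    K=np.array(c['camera_matrix']);z=c['z_map'];v,u=np.mgrid[:z.shape[0],:z.shape[1]]
    P=np.stack([(u-K[0,2])/K[0,0]*z,(v-K[1,2])/K[1,1]*z,z],-1)-np.array(c['t']).ravel()
    return P@np.array(c['R'])
E
python3 - <<'E'
from h import *
np.set_printoptions(precision=1,suppress=True)
for n in ['scene','top']:
    c=cam(n,n+'0')
    print(n,'cam at',w(c,[0,0,0]))
    for t in ['scanner','lift_lever','lever_tip','pot0','key','key_stand','switch_box','slot','wide_jar','dropper','nest0']:
        try:
            for b in manip.boxes_of(n,t): X=w(c,b['at']);print(t,round(b['conf'],2),X,proj(c,X))
        except Exception as e: print(t,e)
s=manip.get_state();print(s['time'],s['orientation'])
E
```

```text
scene cam at [859.3 595.4 837. ]
scanner 0.66 [600.2 -34.4  28.6] [211.  203.3]
lift_lever 0.67 [ 524.5 -143.4  121.1] [211.1 150.6]
lever_tip 0.63 [ 520.3 -139.3  119. ] [213.  151.3]
pot0 0.95 [424.  366.4  48.3] [351.1 266.5]
pot0 0.8 [609.6 264.3  47.8] [267.4 275.7]
pot0 0.66 [418.3 263.3  50.6] [324.8 236.9]
pot0 0.59 [547.6 463.8  48.8] [343.1 327.2]
pot0 0.58 [522.7 374.7  50.6] [324.2 290.1]
key_stand 0.45 [ 374.9 -301.5   27.3] [227.6 130.1]
switch_box 0.87 [ 526.7 -328.5   67.6] [185.5 133.5]
slot 0.59 [ 524.3 -356.7   77.4] [181.9 126.8]
slot 0.2 [602.1 -36.5  27.4] [210.2 203.4]
wide_jar 0.72 [614.8 367.6  74.4] [292.9 305.3]
dropper 0.68 [ 530.2 -327.6   68.3] [184.7 133.8]
dropper 0.63 [514.6 271.6  45.4] [298.9 258.6]
nest0 0.57 [601.  -34.9  29.3] [210.7 203.2]
top cam at [ 361.2   56.6 1220. ]
scanner 0.91 [578.2 -45.7  26.7] [294.7 175.4]
scanner 0.73 [ 359.  -307.3   37.8] [390.1 252. ]
lift_lever 0.63 [ 538.3 -143.   120.5] [334.7 183.8]
lever_tip 0.5 [ 533.9 -142.5  124.5] [334.8 185.2]
pot0 0.79 [517.4 365.6  50.9] [149.2 195.4]
pot0 0.79 [417.8 356.6  46.7] [151.7 231. ]
pot0 0.66 [536.8 453.7  48.8] [118.4 188.8]
pot0 0.62 [595.1 258.3  44.6] [188.3 168.6]
pot0 0.52 [408.2 256.4  48.1] [187.5 234.4]
key 0.48 [ 362.7 -313.4   72.1] [396.2 250.7]
key_stand 0.67 [ 357.2 -310.2   35.8] [390.9 252.7]
switch_box 0.58 [ 520.6 -343.    74.1] [404.6 192.7]
slot 0.6 [ 522.7 -355.9   78.9] [409.9 191.7]
wide_jar 0.74 [600.5 351.5  73.4] [153.2 164.7]
dropper 0.54 [505.  265.3  50.2] [184.9 199.8]
dropper 0.37 [ 521.6 -356.7   75.6] [409.8 192.3]
nest0 0.65 [581.5 -43.5  28. ] [294.  174.2]
1.2 [ 1.   0.2  0.  -0. ]
```

Run:
```python
import cv2
a=cv2.imread('pics/top0.png')[110:290,80:460]; cv2.imwrite('pics/a.png',cv2.resize(a,None,fx=2.1,fy=2.1,interpolation=2))
a=cv2.imread('pics/scene0.png')[90:380,150:420]; cv2.imwrite('pics/b.png',cv2.resize(a,None,fx=2,fy=2,interpolation=2))
```

```text
(no output)
```

View pics/a.png

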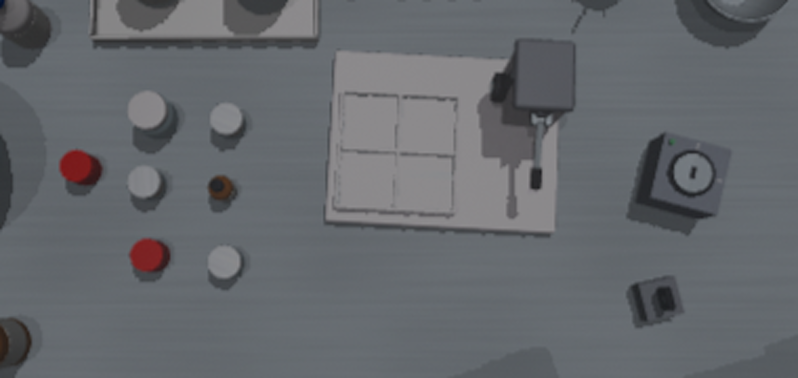

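View pics/b.png

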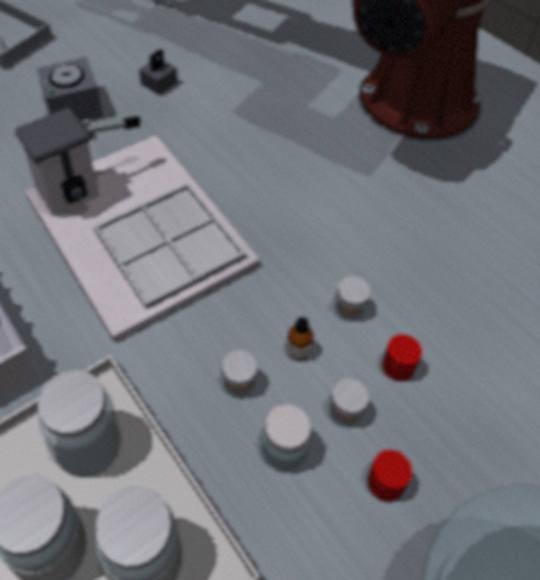

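The pictures show three real pots: (225,120), (146,182) and (225,262) in the top crop. Two red look-alikes are at (80,167) and (149,256), the wide jar at (150,112), the dropper at (221,187), the lever block at (536,178), the switch at (692,172) and the key at (665,299). Next I'll measure precisely from depth.

```bash
cat > meas.py <<'E'
from h import *
np.set_printoptions(precision=1,suppress=True)
def blob(c,x,y,z0,z1,r,col=None):
    W=world_map(c); m=(abs(W[...,2]-(z0+z1)/2)<(z1-z0)/2)&(np.hypot(W[...,0]-x,W[...,1]-y)<r)&(c['z_map']>0)
    P=W[m]; 
    if len(P)<5: return len(P),None
    (cx,cy),rad=cv2.minEnclosingCircle(P[:,:2].astype(np.float32))
    rect=cv2.minAreaRect(P[:,:2].astype(np.float32))
    return len(P),P.mean(0),'circ',np.array([cx,cy,rad]),'rect',np.array([*rect[0],*rect[1],rect[2]])
E
python3 - <<'E'
from meas import *
for n in ['scene','top']:
    c=cam(n); print(n)
    for k,a in dict(A=(602,261,44,58,32),B=(520,370,44,58,32),C=(413,260,44,58,32),jar=(605,358,66,80,40),drop=(510,268,60,80,30),rotor=(523,-356,73,80,32),box=(523,-340,62,73,75),key=(363,-313,45,70,30),stand=(358,-308,30,42,45),cap=(650,-150,150,165,90),block=(530,-142,105,140,32),base=(580,-50,16,23.5,300)).items():
        print(k,*blob(c,*a))
E
```

```text
scene
A 234 [602.5 261.2  49.2] circ [602.5 260.4  22.9] rect [601.8 260.   43.1  40.   53.1]
B 255 [516.9 369.7  49.2] circ [516.2 369.1  22.4] rect [516.2 368.9  44.1  40.9  47. ]
C 187 [410.1 259.8  48.9] circ [409.  258.9  23. ] rect [408.9 259.5  41.6  42.6  10.1]
jar 402 [610.1 363.   72.2] circ [609.4 361.6  25.8] rect [609.1 362.1  49.7  50.2  67.3]
drop 47 [510.6 268.8  70. ] circ [508.3 268.    9.2] rect [509.3 268.   14.2  16.    0.2]
rotor 122 [ 525.5 -353.6   76.4] circ [ 523.4 -356.3   31.4] rect [ 524.1 -354.    58.6   56.2   28.2]
box 305 [ 524.1 -347.    69.9] circ [ 522.1 -353.7   61.5] rect [ 522.8 -356.5   94.7   89.9   74.6]
key 42 [ 361.1 -317.2   58.7] circ [ 360.  -318.3   16.7] rect [ 360.  -316.7   32.6   10.7    1. ]
stand 108 [ 363.6 -313.7   36.3] circ [ 360.9 -319.9   33.5] rect [ 361.1 -319.7   53.8   50.9   10.5]
cap 581 [ 637.  -146.8  156.2] circ [ 634.7 -151.6   55. ] rect [ 635.5 -150.3   78.5   89.2   86.2]
block 83 [ 526.  -143.6  118. ] circ [ 529.7 -146.    31. ] rect [ 529.6 -146.6   16.9   61.3   81.7]
base 3323 [595.5 -34.3  20.7] circ [614.
[... 502 characters left out ...]
tor 297 [ 522.9 -354.8   76.1] circ [ 522.5 -355.9   31.1] rect [ 523.1 -356.3   55.4   56.1   54.2]
box 695 [ 523.2 -352.8   69.8] circ [ 522.4 -353.5   62. ] rect [ 523.8 -354.8   91.8   91.1   74.7]
key 35 [ 361.6 -315.9   60.3] circ [ 360.5 -319.2   15.1] rect [ 360.3 -318.3   30.     8.3   13.5]
stand 260 [ 360.7 -316.6   36.2] circ [ 360.5 -319.6   34.7] rect [ 360.6 -319.3   50.    52.5   12.6]
cap 969 [ 634.9 -149.3  156. ] circ [ 635.5 -150.    55.2] rect [ 635.5 -148.6   78.6   90.2   87.9]
block 109 [ 526.3 -143.6  119.6] circ [ 529.5 -143.5   31.1] rect [ 529.3 -142.8   61.7   13.3    0.4]
base 4669 [572.3 -43.1  20.3] circ [581.4 -50.1 298.6] rect [639.2 -41.1 381.4 580.    0.5]
```

Run:
```python
from meas import *
c=cam('top'); W=world_map(c)
def P(x0,x1,y0,y1,z0,z1): 
    m=(W[...,0]>x0)&(W[...,0]<x1)&(W[...,1]>y0)&(W[...,1]<y1)&(W[...,2]>z0)&(W[...,2]<z1); return m
m=P(430,750,-240,140,14,40); r=cv2.minAreaRect(W[m][:,:2].astype(np.float32)); print('base',r)
# scanner axes
th=np.deg2rad(-2.1)
for a in (-1.5,-2.1,-2.7):
    th=np.deg2rad(a); R=np.array([[np.cos(th),-np.sin(th)],[np.sin(th),np.cos(th)]]); print(a,'origin from cap',np.array([635.5,-149.6])-R@[65,-115])
K=np.array(c['camera_matrix'])
print('bed centre',px(c,269,183.3,1220-32))
for (u,v) in [(343,93),(457,98),(335,210),(455,214),(397,154)]:
    print(px(c,80+u/2.1-.25,110+v/2.1-.25,1220-33))
g=c['img'].mean(2)
# rib profile
print('heights bed: ',[(round(float(W[v,269,0])),round(float(W[v,269,2]),1)) for v in range(150,216,1)])
for nm,b in dict(key=P(335,385,-345,-295,50,80),block=P(500,530,-165,-120,100,140),arm=P(500,560,-165,-120,90,140)).items():
    q=W[b]; d=q[:,:2]-q[:,:2].mean(0); _,_,V=np.linalg.svd(d); print(nm,len(q),q.mean(0),q.min(0),q.max(0),V[0],np.rad2deg(np.arctan2(V[0,1],V[0,0])))
s=P(508,538,-372,-341,-50,74.0);q=W[s];print('slot',len(q),q.mean(0))
for n in('top','scene'):
    c=cam(n);u,v=proj(c,[523,-356,76]).round().astype(int);G=c['img'][v-8:v+9,u-8:u+9].mean(2).astype(int);print(n,u,v);print(G if n=='top' else '')
    if n=='top':
        W=world_map(c);K=np.array(c['camera_matrix']);t=G<np.median(G)-40
        vv,uu=np.nonzero((G<70)&(np.hypot(*np.mgrid[-8:9,-8:9])<6));X=np.array([px(c,a+u-8,b+v-8,1220-76) for a,b in zip(uu,vv)])[:,:2]
        d=X-X.mean(0);_,_,V=np.linalg.svd(d);print(X.mean(0),len(X),np.rad2deg(np.arctan2(V[0,1],V[0,0])))
```

```text
base ((577.63330078125, -34.64625549316406), (315.3324279785156, 240.86692810058594), 86.81543731689453)
-1.5 origin from cap [573.5 -32.9]
-2.1 origin from cap [574.8 -32.3]
-2.7 origin from cap [576.  -31.7]
bed centre [552.   29.   46.8]
[633.8 102.1  58.9]
[626.9 -51.2  57.4]
[477.9 113.1  38.3]
[472.3 -48.2  37. ]
[552.4  29.6  47.9]
heights bed:  [(654, 22.8), (652, 20.4), (648, 23.0), (642, 34.7), (638, 39.4), (638, 28.6), (634, 31.1), (632, 28.9), (630, 23.3), (627, 23.2), (624, 25.9), (621, 24.7), (617, 30.4), (614, 31.9), (611, 32.1), (609, 27.4), (605, 32.3), (602, 31.5), (599, 32.0), (596, 33.5), (593, 32.5), (590, 33.0), (587, 32.8), (585, 27.5), (581, 31.6), (579, 31.7), (576, 30.8), (572, 35.7), (569, 35.1), (567, 32.3), (564, 33.4), (561, 29.5), (558, 30.4), (555, 34.4), (552, 32.5), (549, 34.2), (546, 33.2), (543, 35.1), (541, 33.0), (538, 31.4), (535, 32.9), (532, 33.3), (529, 31.4), (526, 32.2), (524, 29.4), (520, 35.9), (518, 26.0), (516, 24.6), (513, 22.6), (510, 24.0), (507, 24.8), (504, 27.7), (501, 25.1), (498, 25.8), (495, 25.7), (493, 21.5), (490, 23.7), (48
[... 1039 characters left out ...]
 117 103]
 [119 119 120 120 120 121  94  55  41  97 115 117 116 116 116 116 112]
 [120 120 120 120 120 121  83  47  47 106 117 116 116 117 117 116 108]
 [120 120 120 120 120 121  88  56  55 105 116 116 116 116 117 116 100]
 [113 120 119 119 119 121 109 100 100 112 116 117 116 116 117 116  88]
 [107 119 119 119 119 119 117 115 117 117 115 115 116 117 117 108  70]
 [ 77 113 120 119 119 118 117 114 117 116 116 115 115 117 118  90  51]
 [ 38  79 114 119 119 118 116 115 116 116 116 116 115 119 104  65  42]
 [ 38  41  79 101 118 118 115 115 116 116 116 115 115  98  67  44  60]
 [ 38  39  42  61  83  99 108 112 117 115  99  89  84  58  40  59  80]]
[ 520.3 -352.4] 9 175.10915312588364
scene 182 127
```

```bash
cat >> h.py <<'E'
def ray(c,u,v,z):
    o=w(c,[0,0,0]); d=px(c,u,v,1.0)-o if 0 else w(c,np.linalg.inv(np.array(c['camera_matrix']))@[u,v,1])-o
    return o+d*(z-o[2])/d[2]
E
python3 - <<'E'
from meas import *
c=cam('top')
C=[ray(c,80+u/2.1-.25,110+v/2.1-.25,31) for u,v in [(343,93),(457,98),(335,210),(455,214),(397,154)]]
print(np.array(C)); print(np.mean(C[:4],0))
def slot(c,lo,hi,R=10.5):
    u,v=proj(c,[523,-355.5,76]); out=[];wt=[]
    for j in range(int(v)-8,int(v)+10):
        for i in range(int(u)-8,int(u)+10):
            X=ray(c,i,j,76)[:2]
            if np.hypot(*(X-[523,-355.5]))<14: out.append(X);wt.append(max(0,115-c['img'][j,i].mean()))
    out=np.array(out);wt=np.array(wt,float);wt[wt<8]=0;m=(out*wt[:,None]).sum(0)/wt.sum();d=out-m
    e,V=np.linalg.eigh((d*wt[:,None]).T@d/wt.sum()); return m,np.sqrt(e),np.rad2deg(np.arctan2(V[1,1],V[0,1]))
print(slot(c,0,0)); 
# rotor outline: bright disk
u,v=proj(c,[523,-355.5,76]).round().astype(int)
G=c['img'].mean(2)
# box-top corners depth
W=world_map(c);P=W[(W[...,2]>66)&(W[...,2]<80)&(np.hypot(W[...,0]-523,W[...,1]+355)<75)&(c['z_map']>0)]
print('box',cv2.minAreaRect(P[:,:2].astype(np.float32)))
c=cam('scene');print(slot(c,0,0))
W=world_map(c);P=W[(W[...,2]>66)&(W[...,2]<80)&(np.hypot(W[...,0]-523,W[...,1]+355)<75)&(c['z_map']>0)]
print('box',cv2.minAreaRect(P[:,:2].astype(np.float32)))
s=manip.get_state();q=s['orientation'];
from scipy.spatial.transform import Rotation as Ro
print(s['tool_pos'],Ro.from_quat(q).as_matrix().round(3),s['time'])
E
```

```text
[[640.4 103.2  31. ]
 [633.  -53.6  31. ]
 [478.6 113.5  31. ]
 [472.9 -48.8  31. ]
 [555.2  29.2  31. ]]
[556.2  28.6  31. ]
(array([ 522.8, -356.1]), array([2.1, 4.7]), np.float64(165.65937637364763))
box ((523.589111328125, -355.28167724609375), (92.36475372314453, 90.97412872314453), 74.45789337158203)
(array([ 521. , -358.7]), array([2.8, 4.2]), np.float64(151.6018651873012))
box ((523.0635375976562, -356.2267761230469), (95.1310043334961, 90.51036071777344), 75.51200103759766)
[ 270.6 -563.4  256.3] [[ 0.9  0.4  0. ]
 [ 0.4 -0.9  0. ]
 [ 0.  -0.  -1. ]] 1.55
```

```bash
cat > go.py <<'E'
import sys,numpy as np
from rig import manip
def main(x,y,z,yawdeg):
    s=manip.get_state();q=s['orientation'];a=2*np.arctan2(q[1],q[0]);p=np.array(s['tool_pos'])
    d=np.array([x,y,z])-p
    tx=np.array([np.cos(a),np.sin(a)]);ty=np.array([np.sin(a),-np.cos(a)])
    t=-(np.deg2rad(yawdeg)-a);t=(t+np.pi/2)%np.pi-np.pi/2
    print('delta %.1f %.1f %.1f turn %.3f'%(d[:2]@tx,d[:2]@ty,-d[2],t),'rows>=',int(np.ceil(max(np.linalg.norm(d)/41.7,abs(t)/.125))),
     '| now',p.round(1),'yaw %.1f'%np.rad2deg(a),'tilt',np.round(q[2:],3),'j1,j6',np.round(s['joint_pos'],2)[[0,5]],'t',round(s['time'],2))
if __name__=='__main__': main(*map(float,sys.argv[1:]))
E
python3 - <<'E'
from meas import *
for n in ('top','scene'):
    c=cam(n);W=world_map(c);m=(W[...,0]>485)&(W[...,0]<575)&(abs(W[...,1]+143)<25)&(W[...,2]>85)&(W[...,2]<150)&(c['z_map']>0)
    q=W[m];I=c['img'][m].mean(1);print(n,'x vs z',np.polyfit(q[:,0],q[:,2],1),np.polyval(np.polyfit(q[:,0],q[:,2],1),514))
    b=q[I<45];print('dark',len(b),b.mean(0),b.min(0),b.max(0))
E
python3 go.py 514 -142.5 200 -3
```

```text
top x vs z [0.2 6.3] 116.95990714588763
dark 34 [ 508.9 -143.1  117.7] [ 498.1 -148.8  111.8] [ 519.2 -138.4  122.5]
scene x vs z [ 0.2 -9.7] 115.16844515071854
dark 27 [ 511.  -140.5  115.3] [ 499.8 -146.3  106.2] [ 521.5 -136.8  121.7]
delta 401.6 -274.0 56.3 turn 0.500 rows>= 12 | now [ 270.6 -563.4  256.3] yaw 25.7 tilt [-0. -0.] j1,j6 [-1.24 -0.11] t 1.65
```

```bash
python3 -m crank '0.5 402 -274 50 0.5;0.5 402 -274 50 0.5;0.5 402 -274 50 0.5;0.5 402 -274 50 0.5;0.5 402 -274 50 0.5;0.5 402 -274 50 0.5;0.5 402 -274 50 0.5;0.5 402 -274 50 0.5;0.5 402 -274 50 0.5;0.5 402 -274 50 0.5;0.5 402 -274 50 0.5;0.5 402 -274 50 0.5'; python3 go.py 511 -142.5 112 -3
```

```text
time: 2.65
tool_pos: [515.4, -139.6, 206.3]
orientation: [1.0, -0.026, 0.0, -0.0]
ft_force: [0.1, -0.4, 0.0]
gripper_width: 0.501
grip_force: 0.0
delta -4.2 3.1 94.3 turn 0.001 rows>= 3 | now [ 515.4 -139.6  206.3] yaw -2.9 tilt [ 0. -0.] j1,j6 [-0.4   1.23] t 2.65
```

```bash
python3 -m crank '0.5 -4 3 30 0;0.5 -4 3 60 0;0.5 -4 3 90 0;0.5 -4 3 94 0;0.5 -4 3 94 0;0 -4 3 94 0;0 -4 3 94 0;0 -4 3 94 0;0 -4 3 94 0;0 -4 3 94 0;0 -4 3 94 0'; python3 go.py 511 -142.5 112 -3
```

```text
time: 3.57
tool_pos: [512.1, -144.5, 114.8]
orientation: [1.0, -0.027, 0.002, -0.001]
ft_force: [0.8, 5.6, 3.0]
gripper_width: 0.143
grip_force: 61.1
delta -1.2 -2.0 2.8 turn -0.001 rows>= 1 | now [ 512.1 -144.5  114.8] yaw -3.1 tilt [ 0.002 -0.001] j1,j6 [-0.41  1.21] t 3.57
```

```bash
python3 -m crank '0 -2 0 -8 0;0 -3 0 -15 0;0 -3.5 0 -22.5 0;0 -3 0 -30 0;0 -2 0 -37 0;0 0 0 -44.5 0;0 2.3 0 -51.5 0;0 5.5 0 -58 0;0 7 0 -61 0;0 7 0 -62 0;0 7 0 -62 0;0 7 0 -62 0'; python3 go.py 511 -142.5 112 -3
```

```text
time: 4.57
tool_pos: [516.6, -144.7, 173.3]
orientation: [1.0, -0.026, -0.001, -0.001]
ft_force: [3.5, 3.1, -12.9]
gripper_width: 0.14
grip_force: 58.7
delta -5.7 -1.9 61.3 turn -0.000 rows>= 2 | now [ 516.6 -144.7  173.3] yaw -3.0 tilt [-0.001 -0.001] j1,j6 [-0.4   1.22] t 4.57
```

```bash
python3 -m crank '0.5 7 0 -61 0;0.5 7 0 -61 0;0.5 7 0 -61 0;0.5 7 0 -100 0;0.7 7 0 -120 0;0.7 7 0 -120 0'
python3 - <<'E'
from meas import *
c=cam('top')
W=world_map(c);m=(W[...,0]>485)&(W[...,0]<575)&(abs(W[...,1]+143)<18)&(W[...,2]>100)&(W[...,2]<190)&(c['z_map']>0)
q=W[m];q=q[np.argsort(q[:,0])];print('lever',q[::8])
print('pots',*[blob(c,*a)[3] for a in [(602,261,44,58,32),(517,370,44,58,32),(410,260,44,58,32)]])
E
python3 go.py 602.5 261.3 200 45
```

```text
time: 5.07
tool_pos: [528.0, -148.3, 303.5]
orientation: [1.0, -0.026, 0.007, 0.004]
ft_force: [0.7, 0.2, 0.4]
gripper_width: 0.698
grip_force: 0.0
lever []
pots [602.8 262.   21.8] [517.5 370.3  22.3] [409.8 260.   22. ]
delta 54.1 -412.4 100.7 turn -0.838 rows>= 11 | now [ 526.9 -147.7  300.7] yaw -3.0 tilt [0.005 0.003] j1,j6 [-0.4   1.22] t 5.12
```

```bash
python3 -m crank '0.75 54 -412 180 -0.05;0.75 54 -412 180 -0.05;0.75 54 -412 180 -0.05;0.75 54 -412 180 -0.05;0.75 54 -412 180 -0.05;0.75 54 -412 180 -0.05;0.75 54 -412 180 -0.05;0.75 54 -412 180 -0.05;0.75 54 -412 180 -0.05;0.75 54 -412 180 -0.05;0.75 54 -412 180 -0.05;0.75 54 -412 180 -0.05'
python3 - <<'E'
from meas import *
c=cam('top')
W=world_map(c);m=(W[...,0]>485)&(W[...,0]<575)&(abs(W[...,1]+143)<18)&(W[...,2]>100)&(W[...,2]<190)&(c['z_map']>0)
q=W[m];q=q[np.argsort(q[:,0])];print('lever',q[::8])
E
python3 go.py 602.6 261.5 41 0
```

```text
time: 6.12
tool_pos: [597.7, 267.4, 110.1]
orientation: [1.0, 0.001, -0.002, -0.0]
ft_force: [-0.5, -0.6, -0.5]
gripper_width: 0.748
grip_force: 0.0
lever [[ 504.2 -144.2  170.6]
 [ 506.7 -139.1  171.2]
 [ 509.4 -136.9  169.9]
 [ 513.4 -138.1  177.7]
 [ 516.6 -139.1  172.7]
 [ 519.6 -137.1  170.1]
 [ 524.3 -144.3  172.7]
 [ 527.4 -142.5  169.3]
 [ 533.8 -141.6  161.5]
 [ 539.4 -144.8  158.6]
 [ 545.2 -143.1  154.9]
 [ 551.1 -141.3  151.3]
 [ 556.4 -141.5  150.9]
 [ 563.2 -145.8  142.6]
 [ 571.  -145.9  143. ]]
delta 4.6 3.3 70.3 turn 0.002 rows>= 2 | now [598.  264.8 111.3] yaw 0.1 tilt [-0.002  0.001] j1,j6 [0.31 1.88] t 6.17
```

```bash
python3 -m crank '0.75 0 0 0 0;0.75 0 0 0 0;0.75 0 0 0 0';python3 go.py 602.6 261.5 41 0
```

```text
time: 6.42
tool_pos: [600.4, 261.3, 115.4]
orientation: [1.0, -0.002, 0.001, 0.0]
ft_force: [-0.6, 0.4, 0.3]
gripper_width: 0.755
grip_force: 0.0
delta 2.2 -0.2 74.4 turn -0.004 rows>= 2 | now [600.4 261.3 115.4] yaw -0.2 tilt [0.001 0.   ] j1,j6 [0.3  1.88] t 6.42
```

```bash
python3 -m crank '0.75 2 0 40 0;0.75 2 0 74 0;0.75 2 0 74 0;0.75 2 0 74 0;0.4 2 0 74 0;0.4 2 0 74 0;0.4 2 0 74 0;0.4 2 0 74 0;0.4 2 0 40 0;0.4 2 0 -5 0;0.4 2 0 -5 0;0.4 2 0 -5 0'; python3 go.py 598 67 120 0
```

```text
time: 7.42
tool_pos: [605.2, 264.1, 125.0]
orientation: [1.0, -0.001, 0.005, -0.002]
ft_force: [0.2, -0.2, -0.6]
gripper_width: 0.499
grip_force: 61.0
delta -6.8 197.1 5.0 turn -0.002 rows>= 5 | now [605.2 264.1 125. ] yaw -0.1 tilt [ 0.005 -0.002] j1,j6 [0.31 1.88] t 7.42
```

```bash
python3 -m crank '0.4 -5 40 0 0;0.4 -5 80 0 0;0.4 -5 120 0 0;0.4 -5 160 0 0;0.4 -5 194 0 0;0.4 -5 194 0 0;0.4 -5 194 0 0;0.4 -5 194 0 0'; python3 go.py 598 67 67.5 0
```

```text
time: 8.08
tool_pos: [595.3, 68.9, 118.2]
orientation: [1.0, -0.002, -0.001, -0.0]
ft_force: [0.1, 0.4, -0.6]
gripper_width: 0.498
grip_force: 61.4
delta 2.7 1.9 50.7 turn -0.003 rows>= 2 | now [595.3  68.9 118.2] yaw -0.2 tilt [-0.001 -0.   ] j1,j6 [-0.    1.57] t 8.08
```

```bash
python3 -m crank '0.4 2 1 25 0;0.4 2 1 45 0;0.4 2 1 50 0;0.4 2 1 50 0;0.4 2 1 50 0;0.75 2 1 50 0;0.75 2 1 50 0;0.75 2 1 50 0;0.75 2 1 50 0;0.75 2 1 10 0;0.75 2 1 -32 0;0.75 2 1 -40 0'; python3 go.py 517 370 115 0
```

```text
time: 9.08
tool_pos: [602.7, 67.8, 166.8]
orientation: [1.0, -0.001, 0.006, -0.0]
ft_force: [2.3, 0.1, 1.5]
gripper_width: 0.751
grip_force: 0.0
delta -86.4 -302.0 51.8 turn -0.002 rows>= 8 | now [602.7  67.8 166.8] yaw -0.1 tilt [ 0.006 -0.   ] j1,j6 [-0.    1.57] t 9.08
```

Run:
```python
from meas import *
c=cam('scene')
print('pots',*[blob(c,*a) for a in [(598,67,65,85,30),(517,370,44,58,32),(410,260,44,58,32)]],sep='\n')
```

```text
pots
(188, array([597.1,  70.9,  73.7]), 'circ', array([595.8,  68.8,  22.6]), 'rect', array([595.9,  68.7,  41.5,  42.9,  45.9]))
(256, array([517.2, 369.7,  49.2]), 'circ', array([516.2, 368.5,  22.3]), 'rect', array([516. , 368.8,  42.8,  40.7,  48. ]))
(186, array([410.1, 259.8,  49.2]), 'circ', array([408.9, 258.8,  22.3]), 'rect', array([409.7, 258.8,  41.9,  42.8,  87.3]))
```

```bash
python3 -m crank '0.75 -84 -302 10 -0.785;0.75 -84 -302 10 -0.785;0.75 -84 -302 10 -0.785;0.75 -84 -302 10 -0.785;0.75 -84 -302 10 -0.785;0.75 -84 -302 10 -0.785;0.75 -84 -302 10 -0.785;0.75 -84 -302 10 -0.785;0.75 -84 -302 10 -0.785;0.75 -84 -302 10 -0.785;0.75 -84 -302 10 -0.785;0.75 -84 -302 10 -0.785'; python3 go.py 517 370 41 45
```

```text
time: 10.13
tool_pos: [515.1, 368.5, 148.7]
orientation: [0.925, 0.381, -0.001, 0.0]
ft_force: [0.2, 0.1, -0.2]
gripper_width: 0.752
grip_force: 0.0
delta 2.4 0.2 107.7 turn -0.004 rows>= 3 | now [515.1 368.5 148.7] yaw 44.8 tilt [-0.001  0.   ] j1,j6 [0.51 1.3 ] t 10.13
```

```bash
python3 -m crank '0.75 2 0 40 0;0.75 2 0 80 0;0.75 2 0 107 0;0.75 2 0 107 0;0.75 2 0 107 0;0.4 2 0 107 0;0.4 2 0 107 0;0.4 2 0 107 0;0.4 2 0 107 0;0.4 2 0 70 0;0.4 2 0 30 0;0.4 2 0 5 0';python3 -m crank '0.4 0 0 0 0;0.4 0 0 0 0;0.4 0 0 0 0'; python3 go.py 518 71 145 45
```

```text
time: 11.13
tool_pos: [517.4, 372.2, 148.3]
orientation: [0.924, 0.382, 0.002, -0.0]
ft_force: [1.3, 1.0, -0.1]
gripper_width: 0.498
grip_force: 61.2
time: 11.38
tool_pos: [515.6, 371.1, 144.0]
orientation: [0.924, 0.382, -0.0, 0.0]
ft_force: [-0.9, -0.7, -1.9]
gripper_width: 0.496
grip_force: 61.2
delta -210.0 214.4 -1.0 turn -0.002 rows>= 8 | now [515.6 371.1 144. ] yaw 44.9 tilt [-0.  0.] j1,j6 [0.51 1.3 ] t 11.38
```

```bash
python3 -m crank '0.4 -210 214 0 0;0.4 -210 214 0 0;0.4 -210 214 0 0;0.4 -210 214 0 0;0.4 -210 214 0 0;0.4 -210 214 0 0;0.4 -210 214 0 0;0.4 -210 214 0 0;0.4 -210 214 0 0;0.4 -210 214 0 0;0.4 -210 214 0 0;0.4 -210 214 0 0'; python3 go.py 518 71 67.5 45
```

```text
time: 12.38
tool_pos: [517.9, 73.1, 143.7]
orientation: [0.924, 0.382, -0.0, -0.0]
ft_force: [0.1, 0.1, -1.3]
gripper_width: 0.493
grip_force: 61.4
delta -1.4 1.6 76.2 turn -0.000 rows>= 2 | now [517.9  73.1 143.7] yaw 45.0 tilt [-0. -0.] j1,j6 [0.01 0.79] t 12.38
```

```bash
python3 -m crank '0.4 -1 1 40 0;0.4 -1 1 65 0;0.4 -1 1 75.5 0;0.4 -1 1 75.5 0;0.4 -1 1 75.5 0;0.7 -1 1 75.5 0;0.7 -1 1 75.5 0;0.7 -1 1 75.5 0;0.7 -1 1 75.5 0;0.7 -1 1 40 0;0.7 -1 1 0 0;0.7 -1 1 -5 0'; python3 -m crank '0.75 0 0 0 0;0.75 0 0 0 0;0.75 0 0 0 0'
python3 - <<'E'
from meas import *
c=cam('scene')
print('pots',*[blob(c,*a)[:4] for a in [(598,67,65,85,30),(517,70,65,85,32),(410,260,44,58,32)]],sep='\n')
E
python3 go.py 410 260 145 45
```

```text
time: 13.38
tool_pos: [523.0, 70.3, 155.9]
orientation: [0.924, 0.382, 0.005, 0.002]
ft_force: [1.4, -0.2, 0.5]
gripper_width: 0.7
grip_force: 0.0
time: 13.63
tool_pos: [517.0, 70.1, 147.7]
orientation: [0.924, 0.381, -0.001, -0.001]
ft_force: [0.1, 0.8, -0.6]
gripper_width: 0.752
grip_force: 0.0
pots
(187, array([597.2,  71.1,  73.8]), 'circ', array([596.2,  69.2,  21.9]))
(171, array([518.3,  70.4,  73.8]), 'circ', array([516.9,  68. ,  22.5]))
(187, array([409.9, 259.7,  49.1]), 'circ', array([409.4, 258.7,  22.6]))
delta 58.3 -209.9 2.3 turn -0.003 rows>= 6 | now [516.7  70.1 147.3] yaw 44.8 tilt [-0.002 -0.001] j1,j6 [0.   0.79] t 13.68
```

```bash
python3 -m crank '0.75 58 -210 2 0;0.75 58 -210 2 0;0.75 58 -210 2 0;0.75 58 -210 2 0;0.75 58 -210 2 0;0.75 58 -210 2 0;0.75 58 -210 2 0;0.75 58 -210 2 0;0.75 58 -210 2 0;0.75 58 -210 2 0'
python3 - <<'E'
from meas import *
c=cam('scene')
print(*blob(c,410,260,44,58,40)[:4])
E
python3 go.py 410 260 41 45
```

```text
time: 14.52
tool_pos: [412.0, 258.6, 146.9]
orientation: [0.925, 0.381, -0.0, 0.0]
ft_force: [-0.7, 0.8, -0.0]
gripper_width: 0.747
grip_force: 0.0
192 [410.3 260.   49.1] circ [408.9 258.7  22.3]
delta -0.6 -2.4 106.1 turn -0.005 rows>= 3 | now [412.1 258.7 147.1] yaw 44.7 tilt [-0.  0.] j1,j6 [0.42 1.21] t 14.57
```

```bash
python3 -m crank '0.75 0 -2 40 0;0.75 0 -2 80 0;0.75 0 -2 106 0;0.75 0 -2 106 0;0.75 0 -2 106 0;0.4 0 -2 106 0;0.4 0 -2 106 0;0.4 0 -2 106 0;0.4 0 -2 106 0;0.4 0 -2 70 0;0.4 0 -2 30 0;0.4 0 -2 5 0';python3 -m crank '0.4 0 0 0 0;0.4 0 0 0 0;0.4 0 0 0 0'; python3 go.py 514 -9 145 45
```

```text
time: 15.57
tool_pos: [411.0, 262.0, 145.7]
orientation: [0.924, 0.382, 0.002, -0.0]
ft_force: [0.9, 0.2, -0.5]
gripper_width: 0.501
grip_force: 61.2
time: 15.82
tool_pos: [409.2, 261.1, 142.0]
orientation: [0.924, 0.382, -0.0, 0.0]
ft_force: [-0.2, -0.0, -0.3]
gripper_width: 0.5
grip_force: 61.2
delta -116.3 265.4 -3.0 turn -0.002 rows>= 7 | now [409.2 261.1 142. ] yaw 44.9 tilt [-0.  0.] j1,j6 [0.42 1.21] t 15.82
```

```bash
python3 -m crank '0.4 -116 265 -3 0;0.4 -116 265 -3 0;0.4 -116 265 -3 0;0.4 -116 265 -3 0;0.4 -116 265 -3 0;0.4 -116 265 -3 0;0.4 -116 265 -3 0;0.4 -116 265 -3 0;0.4 -116 265 -3 0;0.4 -116 265 -3 0;0.4 -116 265 -3 0'; python3 go.py 514 -9 67.5 45
```

```text
time: 16.73
tool_pos: [512.8, -7.1, 143.6]
orientation: [0.924, 0.382, -0.002, -0.001]
ft_force: [0.4, -0.2, -0.5]
gripper_width: 0.498
grip_force: 61.4
delta -0.5 2.2 76.1 turn -0.001 rows>= 2 | now [512.8  -7.1 143.6] yaw 44.9 tilt [-0.002 -0.001] j1,j6 [-0.15  0.64] t 16.73
```

```bash
python3 -m crank '0.4 0 2 40 0;0.4 0 2 65 0;0.4 0 2 75.5 0;0.4 0 2 75.5 0;0.4 0 2 75.5 0;0.7 0 2 75.5 0;0.7 0 2 75.5 0;0.7 0 2 75.5 0;0.7 0 2 75.5 0;0.7 0 2 40 0;0.7 0 2 0 0;0.7 0 2 -100 0'; python3 -m crank '0.7 0 0 -30 0;0.7 0 0 -50 0;0.7 0 0 -50 0;0.7 0 0 -50 0'
python3 - <<'E'
from meas import *
for n in('top','scene'):
    c=cam(n,n+'1')
    print('pots',*[blob(c,*a)[:4] for a in [(598,67,65,85,30),(517,70,65,85,32),(514,-9,65,85,32)]],sep='\n')
    for b in manip.boxes_of(n,'pot0'): print(round(b['conf'],2),w(c,b['at']))
import cv2
a=c['img'][90:380,150:420]
cv2.imwrite('pics/s1.png',cv2.cvtColor(cv2.resize(a,None,fx=2,fy=2,interpolation=2),cv2.COLOR_RGB2BGR))
E
python3 go.py 518 -144 200 -3
```

```text
time: 17.73
tool_pos: [514.4, -9.6, 186.7]
orientation: [0.924, 0.381, -0.002, -0.001]
ft_force: [0.3, -0.7, 0.9]
gripper_width: 0.699
grip_force: 0.0
time: 18.07
tool_pos: [517.0, -10.0, 238.7]
orientation: [0.924, 0.381, 0.002, 0.001]
ft_force: [0.2, 1.0, -0.8]
gripper_width: 0.702
grip_force: 0.0
pots
(181, array([596.3,  71.2,  74.2]), 'circ', array([597. ,  69.9,  21.7]))
(156, array([518. ,  73.4,  73.8]), 'circ', array([517.9,  69.2,  21.9]))
(92, array([504.4, -15.1,  73.9]), 'circ', array([510.5, -11.6,  20.2]))
0.75 [520.   71.8  75.6]
0.69 [500.7 -15.7  74.7]
0.64 [541.1 455.4  46.6]
0.62 [420.  356.1  46.2]
0.5 [592.9  70.3  72.1]
pots
(186, array([597.3,  71. ,  74. ]), 'circ', array([596.1,  69.1,  22.5]))
(171, array([518.2,  70.3,  73.9]), 'circ', array([516.3,  68.1,  22.8]))
(152, array([514.8,  -9.7,  73.7]), 'circ', array([512.3, -12. ,  22.7]))
0.89 [547.1 464.5  51.8]
0.85 [426.8 368.3  50.9]
0.79 [525.4  79.5  74.3]
0.74 [520.8  -1.9  71.6]
0.53 [598.8  75.   69.8]
delta -92.3 97.8 34.5 turn 0.835 rows>= 7 | now [514.5  -9.6 234.5] yaw 44.8 tilt [-0.002 -0.001] j1,j6 [-0.16  0.63] t 18.27
```

View pics/s1.png

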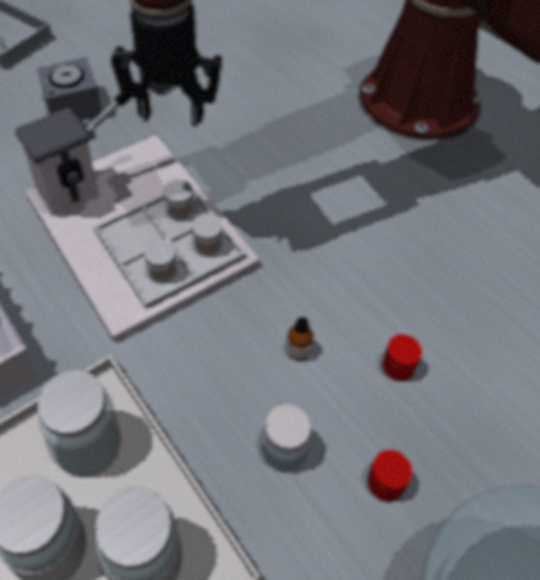

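The crop shows all three pots standing in nests, at (160,260), (208,236) and (178,198). The bystanders and red look-alikes haven't moved. Now I'll lower the lever.

```bash
python3 -m crank '0.5 -92 98 15 0.835;0.5 -92 98 15 0.835;0.5 -92 98 15 0.835;0.5 -92 98 15 0.835;0.5 -92 98 15 0.835;0.5 -92 98 15 0.835;0.5 -92 98 15 0.835;0.5 -92 98 15 0.835;0.5 -92 98 15 0.835;0.5 -92 98 15 0.835;0.5 -92 98 15 0.835'; python3 go.py 517.5 -144 174 -3
```

```text
time: 19.18
tool_pos: [519.6, -143.9, 221.4]
orientation: [1.0, -0.025, -0.001, -0.0]
ft_force: [0.3, -0.5, -0.7]
gripper_width: 0.502
grip_force: 0.0
delta -2.1 0.2 47.4 turn 0.002 rows>= 2 | now [ 519.6 -143.9  221.4] yaw -2.9 tilt [-0.001 -0.   ] j1,j6 [-0.4   1.22] t 19.18
```

Down, then grip.

```bash
python3 -m crank '0.5 -2 0 30 0;0.5 -2 0 47 0;0.5 -2 0 47 0;0.5 -2 0 47 0;0 -2 0 47 0;0 -2 0 47 0;0 -2 0 47 0;0 -2 0 47 0;0 -2 0 47 0;0 -2 0 47 0'; python3 go.py 511 -144 106 -3
```

```text
time: 20.02
tool_pos: [518.9, -144.6, 176.6]
orientation: [1.0, -0.026, 0.001, 0.001]
ft_force: [-1.2, -0.9, 5.5]
gripper_width: 0.139
grip_force: 61.6
delta -8.0 -0.2 70.6 turn 0.000 rows>= 2 | now [ 518.9 -144.6  176.6] yaw -3.0 tilt [0.001 0.001] j1,j6 [-0.4   1.22] t 20.02
```

```bash
python3 -m crank '0 -4 0 8 0;0 -6.5 0 15 0;0 -8 0 22 0;0 -9.5 0 29.5 0;0 -10 0 37 0;0 -9.5 0 44 0;0 -8 0 51.5 0;0 -6.5 0 58.5 0;0 -5 0 62 0;0 -5 0 65 0;0 -5 0 66 0;0 -5 0 66 0'; python3 go.py 511 -144 106 -3
```

```text
time: 21.02
tool_pos: [512.9, -144.4, 114.0]
orientation: [1.0, -0.026, -0.001, 0.0]
ft_force: [-15.4, 2.0, 28.9]
gripper_width: 0.136
grip_force: 72.5
delta -1.9 -0.3 8.0 turn 0.001 rows>= 1 | now [ 512.9 -144.4  114. ] yaw -3.0 tilt [-0.001  0.   ] j1,j6 [-0.41  1.22] t 21.02
```

```bash
python3 -m crank '0.5 0 0 -3 0;0.5 0 0 -3 0;0.5 0 0 -3 0;0.5 0 0 -3 0;0.5 0 0 -40 0;0.5 0 0 -80 0;0.5 0 0 -120 0;0.5 0 0 -140 0;0.5 0 0 -140 0'; python3 go.py 360.5 -319 150 12.5
```

```text
time: 21.77
tool_pos: [516.4, -145.1, 255.2]
orientation: [1.0, -0.026, 0.005, 0.002]
ft_force: [0.4, 0.1, -0.1]
gripper_width: 0.499
grip_force: 0.0
delta -146.6 181.8 105.2 turn -0.270 rows>= 7 | now [ 516.4 -145.1  255.2] yaw -3.0 tilt [0.005 0.002] j1,j6 [-0.4   1.22] t 21.77
```

```bash
python3 -m crank '0.5 -146 182 90 -0.27;0.5 -146 182 90 -0.27;0.5 -146 182 90 -0.27;0.5 -146 182 90 -0.27;0.5 -146 182 90 -0.27;0.5 -146 182 90 -0.27;0.5 -146 182 90 -0.27;0.5 -146 182 90 -0.27;0.5 -146 182 90 -0.27;0.5 -146 182 90 -0.27'
python3 - <<'E'
from meas import *
for n in('top','scene'):
    c=cam(n); W=world_map(c);ok=c['z_map']>0
    m=(W[...,0]>485)&(W[...,0]<575)&(abs(W[...,1]+143)<18)&(W[...,2]>85)&(W[...,2]<190)&ok
    q=W[m];q=q[np.argsort(q[:,0])];print('lever',len(q),np.polyfit(q[:,0],q[:,2],1))
    m=(abs(W[...,0]-360)<28)&(abs(W[...,1]+319)<25)&(W[...,2]>60)&(W[...,2]<80)&ok;q=W[m]
    print('key',len(q),q.mean(0) if len(q) else '')
    print('pots',*[blob(c,*a)[1] for a in [(598,67,65,85,30),(517,70,65,85,32),(514,-9,65,85,32)]])
    g=c['img'];u,v=proj(c,[360.5,-319,60]).round().astype(int)
    cv2.imwrite('pics/k_%s.png'%n,cv2.cvtColor(cv2.resize(g[v-30:v+30,u-40:u+40],None,fx=7,fy=7,interpolation=2),cv2.COLOR_RGB2BGR))
E
python3 go.py 360.5 -319 64 12.5
```

```text
time: 22.6
tool_pos: [358.4, -317.1, 158.9]
orientation: [0.994, 0.109, 0.0, -0.0]
ft_force: [0.9, 0.6, 0.9]
gripper_width: 0.504
grip_force: 0.0
lever 121 [  0.3 -35.8]
key 17 [ 371.1 -315.1   69.5]
pots [596.1  69.8  74.2] [517.2  69.3  74.1] [513.7 -11.3  74.1]
lever 98 [  0.3 -64.9]
key 32 [ 360.9 -318.5   68.3]
pots [597.4  71.   73.7] [518.3  70.3  73.8] [514.4 -10.   73.8]
delta 1.2 2.1 95.4 turn 0.002 rows>= 3 | now [ 358.8 -317.2  159.4] yaw 12.6 tilt [0. 0.] j1,j6 [-0.87  0.48] t 22.7
```

```bash
python3 -m crank '0.4 1 2 40 0;0.4 1 2 80 0;0.4 1 2 95 0;0.4 1 2 95 0;0.4 1 2 95 0;0.4 1 2 95 0'; python3 go.py 360.5 -319 64 12.5
```

```text
time: 23.2
tool_pos: [360.1, -319.3, 64.5]
orientation: [0.994, 0.11, 0.0, 0.0]
ft_force: [-0.2, -0.6, 0.2]
gripper_width: 0.399
grip_force: 0.0
delta 0.4 -0.3 0.5 turn 0.001 rows>= 1 | now [ 360.1 -319.3   64.5] yaw 12.6 tilt [0. 0.] j1,j6 [-0.87  0.48] t 23.2
```

```bash
python3 -m crank '0 0 0 0 0;0 0 0 0 0;0 0 0 0 0;0 0 0 0 0;0 0 0 0 0;0 0 0 0 0'; python3 -m crank '0 0 0 -20 0;0 0 0 -40 0;0 0 0 -80 0;0 0 0 -90 0;0 0 0 -90 0;0 0 0 -90 0;0 0 0 -90 0';python3 go.py 523 -356 150 -14.9
```

```text
time: 23.7
tool_pos: [359.7, -320.0, 64.8]
orientation: [0.994, 0.109, 0.001, 0.0]
ft_force: [1.1, 2.2, 6.0]
gripper_width: 0.104
grip_force: 59.0
time: 24.28
tool_pos: [357.9, -318.5, 152.1]
orientation: [0.994, 0.109, -0.001, -0.001]
ft_force: [0.2, -0.2, -0.8]
gripper_width: 0.11
grip_force: 60.7
delta 153.1 72.2 2.1 turn 0.478 rows>= 5 | now [ 357.9 -318.5  152.1] yaw 12.5 tilt [-0.001 -0.001] j1,j6 [-0.87  0.48] t 24.28
```

```bash
python3 -m crank '0 153 72 0 0.478;0 153 72 0 0.478;0 153 72 0 0.478;0 153 72 0 0.478;0 153 72 0 0.478;0 153 72 0 0.478;0 153 72 0 0.478;0 153 72 0 0.478;0 153 72 0 0.478;0 153 72 0 0.478'
python3 - <<'E'
from meas import *
for n in('top','scene'):
    c=cam(n); W=world_map(c);ok=c['z_map']>0
    g=c['img'];u,v=proj(c,[523,-356,90]).round().astype(int)
    cv2.imwrite('pics/i_%s.png'%n,cv2.cvtColor(cv2.resize(g[v-30:v+30,u-40:u+40],None,fx=8,fy=8,interpolation=2),cv2.COLOR_RGB2BGR))
E
python3 go.py 523 -356 133 -14.9
```

```text
time: 25.12
tool_pos: [522.6, -356.6, 153.9]
orientation: [0.992, -0.13, -0.0, -0.0]
ft_force: [0.1, 0.5, -0.3]
gripper_width: 0.11
grip_force: 60.7
delta -0.4 -0.8 21.4 turn -0.001 rows>= 1 | now [ 523.2 -356.9  154.4] yaw -14.9 tilt [0. 0.] j1,j6 [-0.71  1.12] t 25.22
```

View pics/i_scene.png

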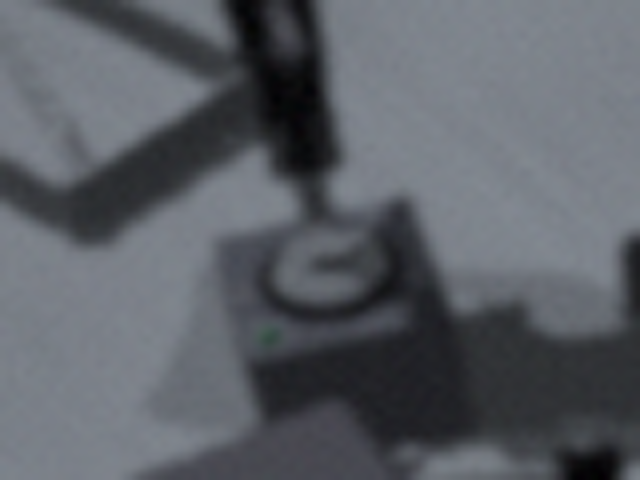

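The scene crop shows the key held upright, its blade end at (315,215), just above the slot at (328,265). I'll descend slowly and watch the force.

```bash
python3 -m crank '0 0 -1 10 0;0 0 -1 20 0;0 0 -1 24 0;0 0 -1 27 0;0 0 -1 30 0;0 0 -1 30 0;0 0 -1 30 0'; python3 go.py 523 -356 104 -14.9
```

```text
time: 25.8
tool_pos: [524.2, -355.8, 123.7]
orientation: [0.992, -0.13, -0.0, -0.0]
ft_force: [0.0, -0.5, 0.8]
gripper_width: 0.107
grip_force: 60.7
delta -1.1 0.5 19.7 turn -0.000 rows>= 1 | now [ 524.2 -355.8  123.7] yaw -14.9 tilt [-0. -0.] j1,j6 [-0.71  1.12] t 25.8
```

```bash
python3 -m crank '0 -0.5 0 5 0;0 -0.5 0 10 0;0 -0.5 0 14 0;0 -0.5 0 17 0;0 -0.5 0 19 0;0 -0.5 0 20 0;0 -0.5 0 20 0;0 -0.5 0 20 0'; python3 go.py 523 -356 104 -14.9
```

```text
time: 26.47
tool_pos: [523.8, -355.7, 104.9]
orientation: [0.992, -0.13, -0.0, -0.0]
ft_force: [-2.3, 2.1, 5.6]
gripper_width: 0.105
grip_force: 61.6
delta -0.7 0.4 0.9 turn -0.000 rows>= 1 | now [ 523.8 -355.7  104.9] yaw -14.9 tilt [-0. -0.] j1,j6 [-0.71  1.12] t 26.47
```

```bash
python3 -m crank '0 0 0 2 0;0 0 0 3 0;0 0 0 3 0;0 0 0 3 0;0 0 0 0 0;0 0 0 0 0'; python3 -m crank '0.4 0 0 0 0;0.4 0 0 0 0;0.4 0 0 0 0;0.4 0 0 0 0;0.4 0 0 -30 0;0.4 0 0 -60 0;0.4 0 0 -60 -0.125;0.4 0 0 -60 -0.25;0.4 0 0 -60 -0.375;0.4 0 0 -60 -0.5;0.4 0 0 -60 -0.625;0.4 0 0 -60 -0.75'; python3 -m crank '0.4 0 0 0 -1.4;0.4 0 0 0 -1.4;0.4 0 0 0 -1.4;0.4 0 0 0 -1.4;0.4 0 0 0 -1.4;0.4 0 0 0 -1.4;0.4 0 0 0 -1.4;0.4 0 0 0 -1.4;0.4 0 0 0 -1.4;0.4 0 0 0 -1.4;0.4 0 0 0 -1.4;0.4 0 0 0 -1.4';python3 -m crank '0.4 0 0 0 -0.99;0.4 0 0 0 -0.99;0.4 0 0 0 -0.99;0.4 0 0 0 -0.99;0.4 0 0 0 -0.99;0.4 0 0 0 -0.99;0.4 0 0 0 -0.99;0.4 0 0 0 -0.99;0.4 0 0 0 -0.99;0.4 0 0 0 -0.99'; python3 go.py 523.8 -355.7 105 -14.9
python3 - <<'E'
from meas import *
c=cam('scene');W=world_map(c);m=(abs(W[...,0]-523)<22)&(abs(W[...,1]+356)<22)&(W[...,2]>82)&(W[...,2]<118)&(c['z_map']>0);q=W[m];print(len(q),q.mean(0),q.min(0),q.max(0))
E
```

```text
time: 26.97
tool_pos: [524.0, -356.1, 104.8]
orientation: [0.992, -0.13, 0.001, 0.0]
ft_force: [-0.6, 0.7, 7.1]
gripper_width: 0.109
grip_force: 62.0
time: 27.97
tool_pos: [523.7, -355.7, 163.5]
orientation: [0.969, 0.245, -0.0, -0.0]
ft_force: [-0.3, 0.7, 0.4]
gripper_width: 0.398
grip_force: 0.0
time: 28.97
tool_pos: [523.6, -355.7, 163.4]
orientation: [0.584, 0.812, 0.0, -0.0]
ft_force: [-0.9, -0.1, 0.6]
gripper_width: 0.404
grip_force: 0.0
time: 29.8
tool_pos: [523.7, -355.7, 163.6]
orientation: [0.132, 0.991, 0.0, -0.0]
ft_force: [-1.2, -0.8, -0.4]
gripper_width: 0.399
grip_force: 0.0
delta -0.1 0.1 58.6 turn -0.005 rows>= 2 | now [ 523.7 -355.7  163.6] yaw 164.8 tilt [ 0. -0.] j1,j6 [-0.71 -2.01] t 29.8
76 [ 525.1 -353.4   99.5] [ 509.2 -361.5   82. ] [ 538.9 -346.6  115.1]
```

```bash
python3 -m crank '0.4 0 0 30 0;0.4 0 0 58 0;0.4 0 0 58 0;0.4 0 0 58 0;0.4 0 0 58 0;0 0 0 58 0;0 0 0 58 0;0 0 0 58 0;0 0 0 58 0;0 0 0 58 0;0 0 0 59 0'; python3 -m crank '0 0 0 0 0.1;0 0 0 0 0.2;0 0 0 0 0.3;0 0 0 0 0.4;0 0 0 0 0.5;0 0 0 0 0.6;0 0 0 0 0.7;0 0 0 0 0.8;0 0 0 0 0.8;0 0 0 0 0.8';python3 go.py 523.8 -355.7 105 75
```

```text
time: 30.77
tool_pos: [524.7, -356.5, 107.8]
orientation: [0.131, 0.991, -0.001, 0.001]
ft_force: [-3.0, 2.4, 14.9]
gripper_width: 0.105
grip_force: 60.3
time: 31.6
tool_pos: [523.8, -358.0, 107.9]
orientation: [0.506, 0.862, -0.002, 0.001]
ft_force: [-4.8, -1.0, 9.0]
gripper_width: 0.107
grip_force: 59.7
delta 2.0 1.2 2.9 turn 0.771 rows>= 7 | now [ 523.8 -358.   107.9] yaw 119.2 tilt [-0.002  0.001] j1,j6 [-0.71 -1.22] t 31.6
```

```bash
python3 -m crank '0 0 0 0 0.1;0 0 0 0 0.2;0 0 0 0 0.3;0 0 0 0 0.4;0 0 0 0 0.5;0 0 0 0 0.6;0 0 0 0 0.7;0 0 0 0 0.8;0 0 0 0 0.83;0 0 0 0 0.83;0 0 0 0 0.83';python3 go.py 523.8 -355.7 105 75
```

```text
time: 32.52
tool_pos: [522.2, -358.4, 107.9]
orientation: [0.811, 0.585, -0.003, 0.001]
ft_force: [-8.0, -3.0, 11.7]
gripper_width: 0.102
grip_force: 60.0
delta 3.1 0.7 2.9 turn -0.058 rows>= 1 | now [ 522.2 -358.4  107.9] yaw 71.7 tilt [-0.003  0.001] j1,j6 [-0.71 -0.39] t 32.52
```

```bash
python3 -m crank '0.4 0 0 0 0;0.4 0 0 0 0;0.4 0 0 0 0;0.4 0 0 0 0;0.4 0 0 -40 0;0.4 0 0 -80 0;0.4 0 0 -120 0;0.4 -100 100 -140 0;0.4 -100 100 -140 0;0.4 -100 100 -140 0;0.4 -100 100 -140 0;0.4 -100 100 -140 0'
python3 - <<'E'
from meas import *
for n in('scene','top'):
    c=cam(n,n+'f');W=world_map(c);m=(abs(W[...,0]-523)<22)&(abs(W[...,1]+356)<22)&(W[...,2]>82)&(W[...,2]<125)&(c['z_map']>0);q=W[m];print(n,len(q),q.mean(0),q.min(0),q.max(0))
    t=q[q[:,2]>100];
    if len(t)>4: d=t[:,:2]-t[:,:2].mean(0);V=np.linalg.svd(d)[2];print(len(t),t.mean(0),np.rad2deg(np.arctan2(V[0,1],V[0,0])))
    m=(W[...,0]>485)&(W[...,0]<575)&(abs(W[...,1]+143)<18)&(W[...,2]>85)&(W[...,2]<190)&(c['z_map']>0);q=W[m];print('lever',np.polyfit(q[:,0],q[:,2],1))
    print('pots',*[blob(c,*a)[1] for a in [(598,67,65,85,30),(517,70,65,85,32),(514,-9,65,85,32)]])
    print('jar',blob(c,609,362,66,80,40)[1],blob(c,510,268,60,80,30)[1])
    if n=='scene':
        cv2.imwrite('pics/f.png',cv2.cvtColor(cv2.resize(c['img'][90:290,130:390],None,fx=3,fy=3,interpolation=2),cv2.COLOR_RGB2BGR))
s=manip.get_state();print(s['tool_pos'],s['time'])
E
```

```text
time: 33.52
tool_pos: [588.1, -485.9, 244.8]
orientation: [0.812, 0.584, -0.0, 0.002]
ft_force: [-0.1, 0.9, 0.2]
gripper_width: 0.403
grip_force: 0.0
scene 38 [ 525.2 -350.6  102.5] [ 507.7 -369.    82. ] [ 531.8 -340.3  113.9]
25 [ 524.9 -352.4  109.3] 70.32484106881208
lever [  0.3 -58.4]
pots [597.   71.   73.8] [518.2  70.6  74. ] [514.6 -10.2  73.9]
jar [610.2 363.   72.1] [510.6 269.1  70.3]
top 76 [ 523.  -353.2  104.7] [ 513.2 -368.1   82.1] [ 532.7 -340.3  117.9]
51 [ 523.5 -354.1  111. ] 70.86862838168678
lever [  0.3 -27.5]
pots [596.3  69.8  74.2] [517.1  69.3  74.1] [513.5 -11.6  74. ]
jar [609.6 362.6  71.8] [509.  268.4  71.6]
[ 586.9 -482.   243.6] 33.6167
```

View pics/f.png

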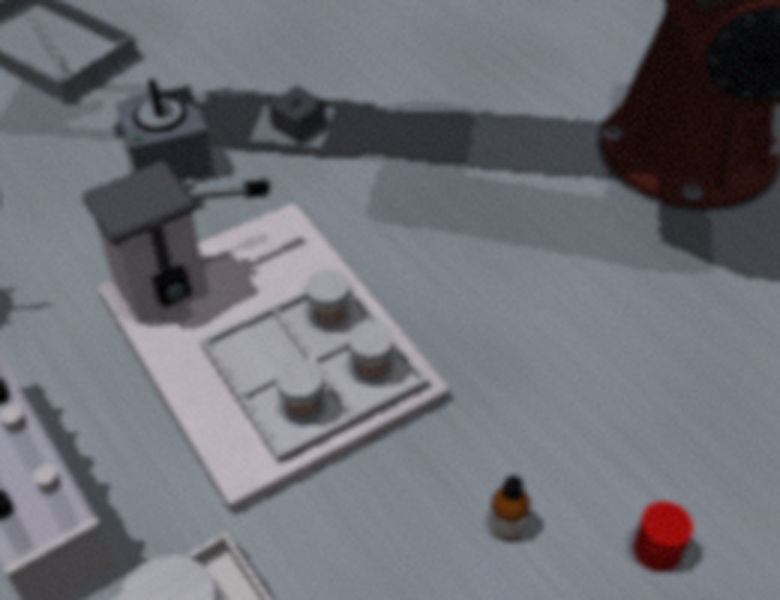

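The picture shows the key upright at (157,100), turned to about 71° (around 95° of turn) with its top 111 mm up, so it is home. The lever is down at (255,188) and the three pots are in their nests. I'll let the arm settle and hand in.

```bash
python3 -m crank '0.4 0 0 0 0;0.4 0 0 0 0;0.4 0 0 0 0;0.4 0 0 0 0' && python3 -c "from rig import manip;print(manip.hand_in())"
```

```text
time: 33.95
tool_pos: [586.9, -481.1, 245.0]
orientation: [0.811, 0.585, 0.0, -0.0]
ft_force: [-0.2, -1.0, 0.1]
gripper_width: 0.397
grip_force: 0.0
the job is handed in; nothing more can be done
None
```

I handed the job in after 34 s of robot time; no verdict came back, but the last camera check showed all three pots upright in nests, the lever down, the key home and turned to on, and the jar and bottle unmoved.

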